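Spice row into the birch rack, reversed

TASK

Move the four spice jars from the steel tray into the wells of the birch plywood rack, one jar to a well, in reverse order: the jar that stood nearest the tray's orange end goes into the well farthest from the rack's orange end, the next one into the next well, and so on, until the jar that stood farthest from the tray's orange end is in the well nearest the rack's orange end. Keep the jars upright throughout, set each one down rather than dropping or tossing it, and leave all four standing flat in their wells, let go and still.

Things in the scene. Friction and masses are not known exactly. Their poses are not given: they have to be found in the camera images.
- tray: fixed steel tray holding the row at the start: 290 mm long (its x) by 78 mm, floor 8 mm thick, rim 14 mm high, an orange block (20 x 78 mm, 30 mm high) on its -x end, nearer the robot. Origin: centre of its underside, on the worktop, orange block not counted; z up. The four coasters lie in it at x = -105, -35, 35, 105 mm, y = 0.
- rack: fixed birch plywood rack across the midline from the tray (a 95 mm tall tumbler stands between): 290 (x) x 78 x 22 mm, an orange block (20 x 78 mm, 30 mm high) on its -x end, nearer the robot. Origin: centre of its underside, on the worktop, orange block not counted; z up. Wells, cork-floored, at x = -105, -35, 35, 105 mm, y = 0, 63 mm across, 12 mm deep, flat floor 10 mm above the worktop.
- jar_red: loose spice jar, white ceramic, red lid and band: a straight cylinder 46 mm across and 90 mm tall (the top 20 mm is the fixed lid), 0.13 to 0.25 kg. Origin: centre of its underside; z up its axis. It starts on the red coaster (underside 12 mm above the worktop), anywhere in the row; neighbours stand 70 mm apart centre to centre, so grip across the row.
- jar_yellow: loose spice jar, white ceramic, yellow lid and band: a straight cylinder 46 mm across and 90 mm tall (the top 20 mm is the fixed lid), 0.13 to 0.25 kg. Origin: centre of its underside; z up its axis. It starts on the yellow coaster (underside 12 mm above the worktop), anywhere in the row; neighbours stand 70 mm apart centre to centre, so grip across the row.
- jar_green: loose spice jar, white ceramic, green lid and band: a straight cylinder 46 mm across and 90 mm tall (the top 20 mm is the fixed lid), 0.13 to 0.25 kg. Origin: centre of its underside; z up its axis. It starts on the green coaster (underside 12 mm above the worktop), anywhere in the row; neighbours stand 70 mm apart centre to centre, so grip across the row.
- jar_blue: loose spice jar, white ceramic, blue lid and band: a straight cylinder 46 mm across and 90 mm tall (the top 20 mm is the fixed lid), 0.13 to 0.25 kg. Origin: centre of its underside; z up its axis. It starts on the blue coaster (underside 12 mm above the worktop), anywhere in the row; neighbours stand 70 mm apart centre to centre, so grip across the row.
- coaster_red: fixed round red coaster, 62 mm in diameter, 4 mm thick, lying in the tray under the red jar; it stays where it is and so marks where the red jar stood at the start. Origin: centre of its underside, 8 mm above the worktop.
- coaster_yellow: fixed round yellow coaster, 62 mm in diameter, 4 mm thick, lying in the tray under the yellow jar; it stays where it is and so marks where the yellow jar stood at the start. Origin: centre of its underside, 8 mm above the worktop.
- coaster_green: fixed round green coaster, 62 mm in diameter, 4 mm thick, lying in the tray under the green jar; it stays where it is and so marks where the green jar stood at the start. Origin: centre of its underside, 8 mm above the worktop.
- coaster_blue: fixed round blue coaster, 62 mm in diameter, 4 mm thick, lying in the tray under the blue jar; it stays where it is and so marks where the blue jar stood at the start. Origin: centre of its underside, 8 mm above the worktop.

How it is judged:
By the outcome, as a careful person would: the job done as asked, in the order asked, and still so for the second after the job is handed in, with the robot touching nothing.
It also fails if it takes over 112 s, if anything falls off the work surface, if the arm or the gripper's body presses on something with over 40 N, if the wrist force passes 120 N, or if a joint passes its speed limit or range.

ROBOT

A 7-joint arm with a two-finger parallel gripper is mounted at the origin on the work surface. World frame = base frame: x ahead of the robot, y to its left, z up, the work surface at z = 0. Lengths are in m, angles in degrees, forces in N, time in s.
With the tool pointing down it reaches from about 0.425 to 0.8 m from the base axis. Payload 8.3 kg.
Tool frame: the origin (TCP) lies on the centre line of the jaws, within the pads' length; the fingertips stand 19 mm ahead of it and the grasp point (between the pads) is the TCP (manip.tip_extent is the z of the fingertips in the tool frame, in m); z points along the fingers, y is the line along which they close (so a half turn about z gives the same grasp; the last joint's range is limited). The gripper opens to 85 mm and grips with 20 to 120 N. Pads are 22 mm wide; open, the fingers measure 114 mm over their backs; the gripper's body (76 mm by 85 mm) begins 54 mm behind the grasp point. The pads swing forward as they close: fully open they stand 13 mm farther back than shut.
Start: joints at [68.818, 21.967, 0.94, 78.501, -0.361, 79.538, -2.664], TCP at [0.189, -0.596, 0.25] pointing down, gripper open.
Joint ranges: [-169.22, 169.22], [-14.56, 117.87], [-87.37, 89.26], [10.42, 133.3], [-82.24, 262.24], [0.94, 117.77], [-172.7, 172.7]. Speed limits (degrees/s): [136.94, 136.94, 172.46, 172.46, 180, 180, 180].

INTERFACE

Orientations are given as [roll, pitch, yaw] about the fixed x, y, z axes, in that order (R = Rz(yaw) Ry(pitch) Rx(roll)).
In Python, from workcell import manip gives the robot as it stands. The module is installed in compiled form; this text tells all that it offers.
- The arm moves only by the tool drive_tool, never from a script. Its argument "motion" is a list of rows, each an object of numbers: "claw": the finger opening in mm, from 0 to 85.4; "x", "y", "z": the shift along the world's x, y, z in mm; "turn": the turn about the world's z in rad. A call has 1 to 10 rows; each row is the pose to reach, as a shift and turn from the pose commanded when the call began; what a row does not reach only later rows make up. A row lasts 1/10 s, in which the tool goes at most 50 mm and 8.59 degrees, less where a joint would pass 70% of its speed; a pose out of reach is approached as far as the arm can. A call with a gripper value outside its range is refused whole. The fingers move at their own pace and stop on an object; "newtons" is the grip in N (left out, the last holds). Time passes only in rows, so rows that repeat a pose let the fingers close. It gives the time, the measured TCP pose, the force, the opening and the grip force at its end, in the units of the state.
- manip.get_obs(): the state, without advancing time (a new reading comes with each control period).
- manip.capture(name): name is "side" or "top"; returns the picture (420x560x3 uint8, red, green, blue); there is no depth.
- manip.camera_info(name): a dict with "vertical_fov" (degrees; the focal length in pixels is half the picture's height over the tangent of half this angle, whatever the lens; pixels are square), "cx", "cy" (the principal point, pixels), "rvec" (rotation vector, rad) and "tvec" (3), from world to camera coordinates, as OpenCV has them. Camera axes: x right, y down, z forward; pixel columns grow to the right and rows downward; lengths in m; the calibration is good to about 2 mm. A picture is of the moment at which its call begins. camera_info takes no time and is no camera call.
- manip.finish_job(): hands the job in; it is judged then, once.
The state is a dict: "t": time; "qpos": joint angles; "qvel": joint speeds; "joint_efforts": joint torques, N m; "eef_pos": TCP position; "orientation": TCP orientation; "contact_force": force on the tool from outside, world axes, zero at the start; "ft_torque": the same for the moment, N m; "gripper_width": finger opening in m; "grasp_force": force on a finger pad.
Only numpy, scipy, OpenCV 4.12 (cv2) and the standard library are available. Lean on these libraries where they do the work, as an engineer would, in place of code of your own. Each camera call takes 0.05 s, during which the arm holds its last target. There are 200 camera calls.

## Working session

There is one attempt and no reset: what is moved stays moved. The work goes in short steps, Python scripts to look and compute and a tool call to move; the robot and the scene stay as the last step left them, time stands still between calls to the robot, and variables do not carry over. Pictures are saved under pics/ and viewed, at most 14 in all, crops included, and the job is handed in when it is done.

Besides the shell and the picture viewer there is one more tool, called after "Call:" as name(argument=value, ...), one argument or row to a line, values as JSON. drive_tool: Moves the arm, as the interface text tells. Its arguments: {"type":"object","properties":{"motion":{"type":"array"},"newtons":{"type":"number"}},"required":["motion"]}

```bash
mkdir -p pics
python3 - <<'E'
from workcell import manip
import cv2
for n in("top","side"):
    im=manip.capture(n); cv2.imwrite(f"pics/{n}0.png",im[:,:,::-1]); print(n,manip.camera_info(n))
o=manip.get_obs(); print(o)
E
```

```text
top {'vertical_fov': 46.90234937925207, 'cx': 279.5277905719649, 'cy': 212.6639650402838, 'rvec': array([ 2.12829423, -2.16541116,  0.14830636]), 'tvec': array([0.00365054, 0.54170627, 0.75615811])}
side {'vertical_fov': 55.23253676078398, 'cx': 285.7925755635465, 'cy': 202.12827582311843, 'rvec': array([ 2.15138172, -0.67222748,  0.30055844]), 'tvec': array([-0.45127237,  0.20661148,  0.64293737])}
{'t': 0.1, 'qpos': array([68.81842113, 22.01069933,  0.93806858, 78.55536963, -0.36116315,
       79.53923354, -2.66201057]), 'qvel': array([ 0.09281072,  0.04091581,  0.02350958, -0.06493827, -0.00632324,
        0.05588691,  0.07583342]), 'joint_efforts': array([ 3.10396586e-03, -6.29127431e+01,  8.47519822e-01, -3.72758496e+01,
        1.67351752e-02,  1.04436881e-02,  9.83652353e-05]), 'eef_pos': array([ 0.18865834, -0.59539701,  0.24937529]), 'orientation': array([-1.79897515e+02,  1.27421818e-03,  1.75836560e+01]), 'contact_force': array([-0.20471251,  0.62713086, -0.66856614]), 'ft_torque': array([ 0.05626797,  0.02275786, -0.00627151]), 'grasp_force': 0.0, 'gripper_width': 0.08517592345753457}
```

View pics/top0.png

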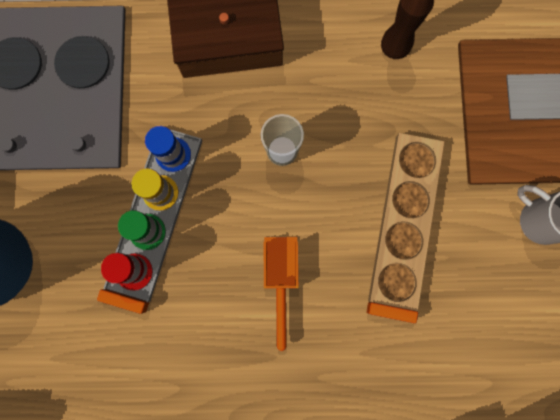

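View pics/side0.png

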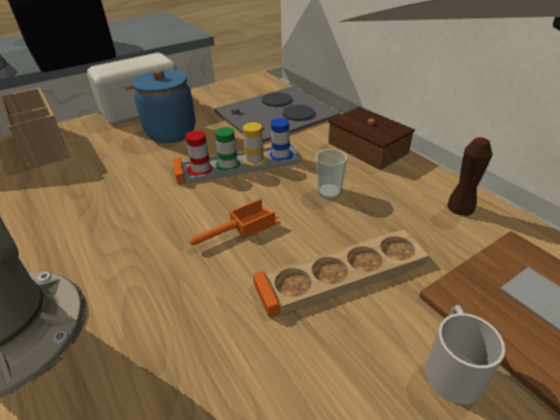

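The top view shows the tray at left with the orange end at (122,302), and the jars red (117,268), green (135,225), yellow (147,183), blue (161,140). The rack is at right with its orange end at (393,313), and its wells run from (397,282) to (418,160). The tumbler is at (282,138), with a scoop between the tray and rack. Reading outwards from the orange end, the jars are red, green, yellow, blue. I'll zoom in to measure.

Run:
```python
import cv2,numpy as np
a=cv2.imread("pics/top0.png"); s=cv2.imread("pics/side0.png")
def crop(im,x0,y0,w,h,k):
    c=cv2.resize(im[y0:y0+h,x0:x0+w],None,fx=k,fy=k,interpolation=cv2.INTER_CUBIC)
    for x in range(-(-x0//20)*20,x0+w,20): cv2.line(c,((x-x0)*k,0),((x-x0)*k,6),(0,0,255),1);cv2.putText(c,str(x),((x-x0)*k,16),0,.35,(0,0,0),1)
    for y in range(-(-y0//20)*20,y0+h,20): cv2.line(c,(0,(y-y0)*k),(6,(y-y0)*k),(0,0,255),1);cv2.putText(c,str(y),(8,(y-y0)*k+4),0,.35,(0,0,0),1)
    return c
cv2.imwrite("pics/c1.png",np.hstack([crop(a,90,120,130,200,3),crop(a,350,120,130,200,3)]))
cv2.imwrite("pics/c2.png",crop(s,160,100,280,220,2) if 0 else crop(s,165,105,266,200,3))
```

```text
(no output)
```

View pics/c1.png

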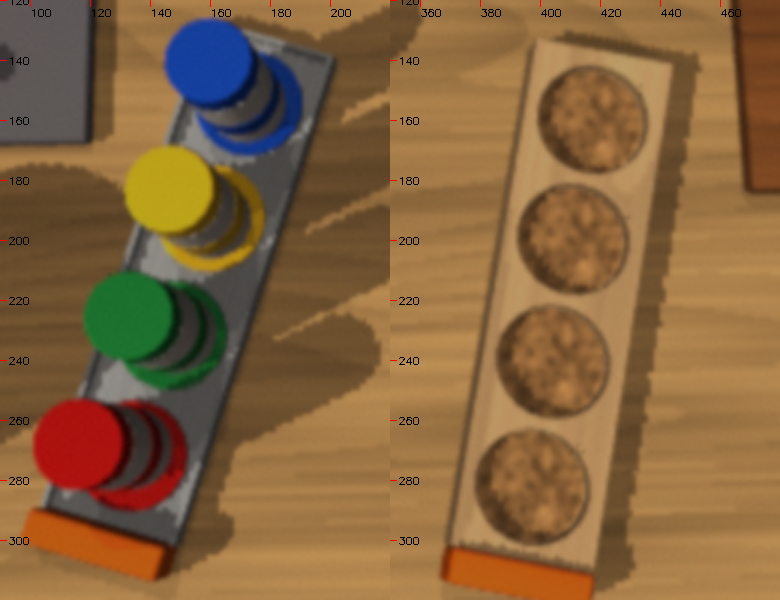

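View pics/c2.png

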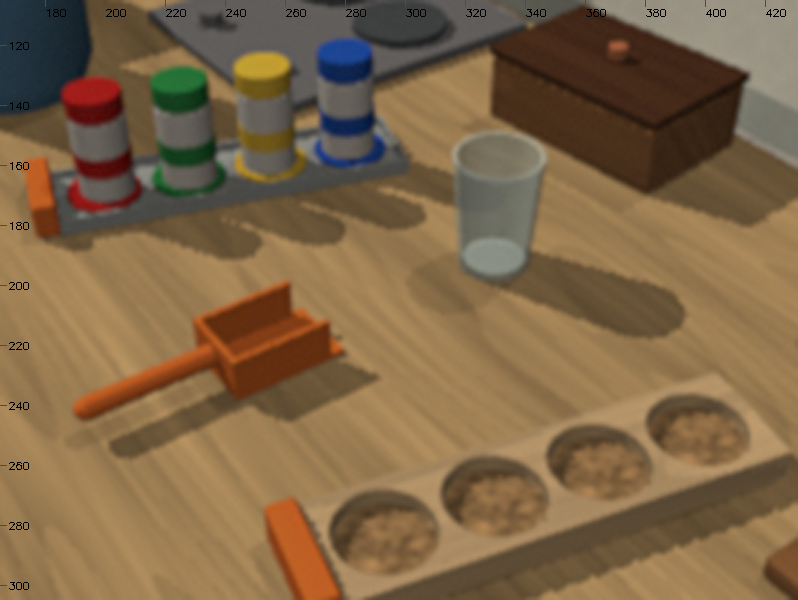

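Zoomed in, all four lid tops and well rims are clear in both views. From these I read off their centres and fit the poses.

```bash
cat > h.py <<'E'
import numpy as np,cv2
from scipy.optimize import least_squares
from workcell import manip
CI={n:manip.camera_info(n) for n in("top","side")}
def proj(n,P,k=0):
    c=CI[n];f=210/np.tan(np.radians(c["vertical_fov"]/2))
    K=np.array([[f,0,c["cx"]],[0,f,c["cy"]],[0,0,1]])
    return cv2.projectPoints(np.array(P,float).reshape(-1,3),c["rvec"],c["tvec"],K,np.array([k,0,0,0,0.]))[0].reshape(-1,2)
def row(p,z):
    X=np.array([-.105,-.035,.035,.105]);return np.c_[p[0]+X*np.cos(p[2]),p[1]+X*np.sin(p[2]),np.full(4,z)]
E
python3 - <<'E'
from h import *
obs={"tray":(.102,[.6,.2,0],{"top":[(116.3,268.3),(133,225.3),(146.7,183),(160,140.7)],"side":[(195.7,136),(225,132.3),(252.3,127.3),(279.7,122.7)]}),
"rack":(.022,[.6,-.2,0],{"top":[(397.3,282.3),(404.3,240.3),(411,199.7),(417.7,160)],"side":[(293,282.3),(329.7,270.7),(364.7,259),(397.7,248.7)]})}
def res(q,names=("top","side")):
    r=[]
    for i,(z,_,o) in enumerate(obs.values()):
        for j,n in enumerate(("top","side")):
            if n in names: r.append(proj(n,row(q[3*i:3*i+3],z),q[6+j])-np.array(o[n]))
    return np.concatenate(r).ravel()
q0=[.6,.2,0,.6,-.2,0,0,0]
for lab,nm,fk in(("both,k=0",("top","side"),0),("both,k free",("top","side"),1),("top k0",("top",),0),("side k0",("side",),0)):
    s=least_squares(lambda q:res(np.r_[q[:6],q[6:]*fk],nm),q0)
    print(lab,np.round(s.x,4),"rms",np.sqrt(np.mean(s.fun**2)).round(2))
    if lab.startswith("both"): print(np.round(s.fun.reshape(-1,2),1).tolist())
    for i in(0,1): print(np.round(row(s.x[3*i:],0)[:,:2],4).tolist(),"yaw",np.degrees(s.x[3*i+2]).round(2))
E
```

```text
both,k=0 [ 0.5506  0.2056 -0.3016  0.528  -0.2203 -0.2168  0.      0.    ] rms 0.96
[[0.8, 2.1], [-0.8, 0.1], [0.3, -1.4], [1.4, -1.8], [-2.1, -0.6], [-1.5, -1.6], [0.2, -1.2], [0.8, -1.0], [0.6, -0.1], [0.5, 0.1], [0.6, -0.1], [0.6, -0.2], [-0.6, -0.4], [-0.3, -0.8], [-0.4, -0.4], [-0.2, -0.8]]
[[0.4503, 0.2368], [0.5171, 0.216], [0.584, 0.1952], [0.6508, 0.1744]] yaw -17.28
[[0.4255, -0.1977], [0.4938, -0.2128], [0.5622, -0.2278], [0.6305, -0.2429]] yaw -12.42
both,k free [ 0.5506  0.2093 -0.3116  0.5279 -0.2232 -0.2248 -0.1642 -0.2449] rms 0.75
[[1.2, 0.7], [-1.1, -0.1], [-0.1, -0.9], [1.3, -0.6], [-1.0, -0.1], [-1.4, -1.3], [-0.2, -0.9], [0.2, -0.6], [0.2, -1.1], [0.6, -0.2], [0.8, 0.2], [0.5, 0.8], [0.1, -0.5], [0.1, -0.5], [-0.4, -0.1], [-1.5, -0.6]]
[[0.4506, 0.2415], [0.5173, 0.2201], [0.5839, 0.1986], [0.6505, 0.1772]] yaw -17.85
[[0.4255, -0.1998], [0.4937, -0.2154], [0.562, -0.231], [0.6302, -0.2466]] yaw -12.88
top k0 [ 0.5503  0.2063 -0.3038  0.5279 -0.2194 -0.2166  0.      0.    ] rms 0.87
[[0.4501, 0.2377], [0.5169, 0.2167], [0.5837, 0.1958], [0.6505, 0.1749]] yaw -17.4
[[0.4254, -0.1968], [0.4937, -0.2119], [0.5621, -0.2269], [0.6305, -0.2419]] yaw -12.41
side k0 [ 0.5498  0.2006 -0.2717  0.5276 -0.2217 -0.2169  0.      0.    ] rms 0.67
[[0.4487, 0.2288], [0.5161, 0.21], [0.5835, 0.1912], [0.6509, 0.1724]] yaw -15.57
[[0.4251, -0.1991], [0.4935, -0.2142], [0.5618, -0.2293], [0.6302, -0.2443]] yaw -12.43
```

```bash
cat >> h.py <<'E'
def tri(t,s,z=None):
    f=lambda p:np.r_[proj("top",[p[0],p[1],p[2] if z is None else z])[0]-t,proj("side",[p[0],p[1],p[2] if z is None else z])[0]-s]
    r=least_squares(f,[.55,0,.05] if z is None else [.55,0.]);return r.x,r.fun
def ray(n,uv,z):
    return least_squares(lambda p:proj(n,[p[0],p[1],z])[0]-uv,[.55,0.]).x
E
python3 - <<'E'
from h import *
T=[(116.3,268.3),(133,225.3),(146.7,183),(160,140.7)];S=[(195.7,136),(225,132.3),(252.3,127.3),(279.7,122.7)]
for t,s in zip(T,S):
    x,f=tri(t,s);print("free",x.round(4),f.round(1),"z.102",tri(t,s,.102)[0].round(4),"top",ray("top",t,.102).round(4),"side",ray("side",s,.102).round(4))
# tray rim corners top (z=.022?) far-right, near-right, and coaster-ish
for n,uv in(("top",(90+335/3,120+58/3)),("top",(90+180/3,120+545/3)),("top",(90+45/3,120+508/3))): print(n,np.round(uv,1),ray(n,uv,.014).round(4))
# tumbler rim z=.095
print("tumbler",tri((282,134),(331.3,158.3))[0].round(3))
# image-based coaster: side view base of jar
for n,uv in zip("rgyb",[(104,193),(189,181),(270,163),(349,150)]): print("coaster",n,ray("side",(165+uv[0]/3,105+uv[1]/3),.012).round(4))
E
```

```text
free [0.4542 0.2392 0.0979] [ 0.2 -0.4 -0.7  0. ] z.102 [0.4538 0.2374] top [0.4534 0.2381] side [0.4531 0.2312]
free [0.5186 0.2161 0.097 ] [ 0.2 -0.4 -0.7  0.1] z.102 [0.5177 0.214 ] top [0.5173 0.2149] side [0.5164 0.2068]
free [0.5829 0.1965 0.0986] [ 0.1 -0.2 -0.4  0.1] z.102 [0.582  0.1951] top [0.5818 0.1957] side [0.5807 0.1903]
free [0.6493 0.1773 0.0985] [ 0.1 -0.2 -0.3  0.1] z.102 [0.6481 0.176 ] top [0.648  0.1766] side [0.6463 0.1714]
top [201.7 139.3] [0.6756 0.1268]
top [150.  301.7] [0.4005 0.2106]
top [105.  289.3] [0.4219 0.2856]
tumbler [ 0.659 -0.012  0.089]
coaster r [0.4481 0.231 ]
coaster g [0.5129 0.2061]
coaster y [0.5814 0.1908]
coaster b [0.6467 0.169 ]
```

Triangulation is consistent: lid tops come out at z≈0.098 against 0.102 expected, spacing is about 68 mm, and both yaws are clear. Next I move around the midline, above the jars.

Call:
drive_tool(
  motion=[
    {"x":20,"y":15,"z":0,"turn":-0.05,"claw":85},
    {"x":55,"y":45,"turn":-0.11},
    {"x":91,"y":75,"turn":-0.17},
    {"x":127,"y":105,"turn":-0.23},
    {"x":163,"y":135,"turn":-0.29},
    {"x":199,"y":165,"turn":-0.35},
    {"x":235,"y":195,"turn":-0.41},
    {"x":271,"y":230,"turn":-0.47},
    {"x":300,"y":265,"turn":-0.53},
    {"x":320,"y":300,"turn":-0.611},
  ],
  newtons=40,
)

```text
validation failed for argument at $.mo...
```

Call:
drive_tool(
  motion=[
    {"claw":85,"x":20,"y":15,"z":0,"turn":-0.05},
    {"claw":85,"x":55,"y":45,"z":0,"turn":-0.11},
    {"claw":85,"x":91,"y":75,"z":0,"turn":-0.17},
    {"claw":85,"x":127,"y":105,"z":0,"turn":-0.23},
    {"claw":85,"x":163,"y":135,"z":0,"turn":-0.29},
    {"claw":85,"x":199,"y":165,"z":0,"turn":-0.35},
    {"claw":85,"x":235,"y":195,"z":0,"turn":-0.41},
    {"claw":85,"x":271,"y":230,"z":0,"turn":-0.47},
    {"claw":85,"x":300,"y":265,"z":0,"turn":-0.53},
    {"claw":85,"x":320,"y":300,"z":0,"turn":-0.611},
  ],
  newtons=40,
)

```text
t: 1.1
eef_pos: [0.5104, -0.2933, 0.2495]
orientation: [-179.9, 0.0, -17.5]
contact_force: [0.8, 0.0, 0.4]
gripper_width: 0.085
grasp_force: 0.0
```

Call:
drive_tool(
  motion=[
    {"claw":85,"x":0,"y":35,"z":0,"turn":0},
    {"claw":85,"x":0,"y":80,"z":0,"turn":0},
    {"claw":85,"x":0,"y":125,"z":0,"turn":0},
    {"claw":85,"x":0,"y":170,"z":0,"turn":0},
    {"claw":85,"x":0,"y":215,"z":0,"turn":0},
    {"claw":85,"x":0,"y":260,"z":0,"turn":0},
    {"claw":85,"x":-10,"y":305,"z":0,"turn":0},
    {"claw":85,"x":-20,"y":350,"z":0,"turn":0},
    {"claw":85,"x":-28,"y":395,"z":0,"turn":0},
    {"claw":85,"x":-36,"y":430,"z":0,"turn":0},
  ],
)

```text
t: 2.1
eef_pos: [0.4716, 0.1371, 0.2502]
orientation: [-180.0, 0.0, -17.3]
contact_force: [0.4, 0.1, 1.0]
gripper_width: 0.085
grasp_force: 0.0
```

Call:
drive_tool(
  motion=[
    {"claw":85,"x":-6,"y":35,"z":-10,"turn":0},
    {"claw":85,"x":-13,"y":70,"z":-25,"turn":0},
    {"claw":85,"x":-18,"y":95,"z":-40,"turn":0},
    {"claw":85,"x":-21,"y":104,"z":-60,"turn":0},
    {"claw":85,"x":-21,"y":104,"z":-80,"turn":0},
    {"claw":85,"x":-21,"y":104,"z":-90,"turn":0},
    {"claw":85,"x":-21,"y":104,"z":-90,"turn":0},
  ],
)

```text
t: 2.8
eef_pos: [0.451, 0.2373, 0.1587]
orientation: [179.9, 0.1, -17.5]
contact_force: [0.2, -0.7, 0.2]
gripper_width: 0.085
grasp_force: 0.0
```

Run:
```python
from h import *
o=manip.get_obs();print(o["t"],o["qpos"].round(1),o["eef_pos"].round(4),o["contact_force"].round(1))
t=manip.capture("top");s=manip.capture("side")
k=lambda im,x,y:cv2.resize(im[y:y+180,x:x+130,::-1],None,fx=3,fy=3,interpolation=cv2.INTER_CUBIC)
cv2.imwrite("pics/d1.png",np.hstack([k(t,70,130),k(s,150,50)]))
print(proj("top",o["eef_pos"]),proj("side",o["eef_pos"]))
```

```text
2.8 [  -5.1   14.2  -30.2  102.5    7.8   65.5 -145.3] [0.451  0.2373 0.1587] [ 0.2 -0.7  0.2]
[[102.78794088 268.95918478]] [[189.64446179 112.60134351]]
```

View pics/d1.png

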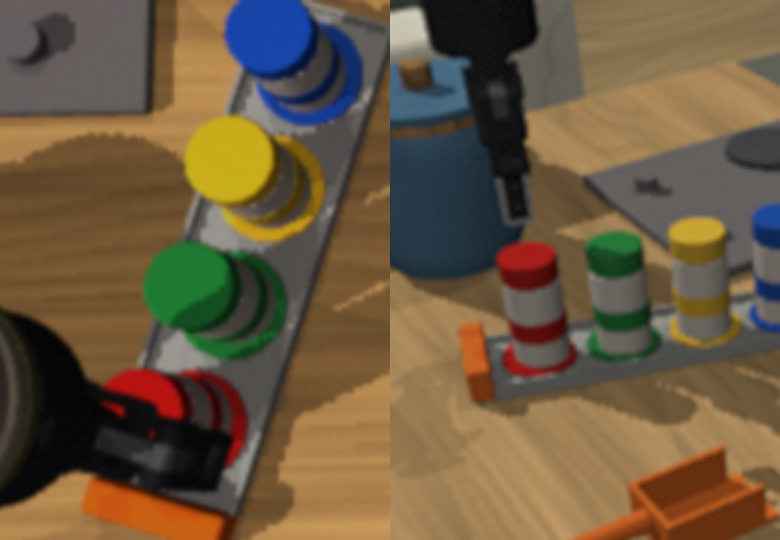

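The gripper hovers over the red jar. The TCP projects to crop (98,417) in the top view and (509,188) in the side view, which agrees with the fingers I see, and the lid sits between the jaws' ends. I descend and grip.

Call:
drive_tool(
  motion=[
    {"claw":85,"x":2,"y":0,"z":-20,"turn":0},
    {"claw":85,"x":2,"y":0,"z":-45,"turn":0},
    {"claw":85,"x":2,"y":0,"z":-70,"turn":0},
    {"claw":85,"x":2,"y":0,"z":-85,"turn":0},
    {"claw":85,"x":2,"y":0,"z":-88,"turn":0},
    {"claw":55,"x":2,"y":0,"z":-88,"turn":0},
    {"claw":40,"x":2,"y":0,"z":-88,"turn":0},
    {"claw":40,"x":2,"y":0,"z":-88,"turn":0},
    {"claw":40,"x":2,"y":0,"z":-88,"turn":0},
    {"claw":40,"x":2,"y":0,"z":-88,"turn":0},
  ],
  newtons=40,
)

```text
t: 3.9
eef_pos: [0.4547, 0.2387, 0.0737]
orientation: [-179.9, -0.1, -17.4]
contact_force: [0.1, -0.3, 7.0]
gripper_width: 0.0454
grasp_force: 40.1
```

Call:
drive_tool(
  motion=[
    {"claw":40,"x":0,"y":0,"z":5,"turn":0},
    {"claw":40,"x":0,"y":0,"z":20,"turn":0},
    {"claw":40,"x":0,"y":0,"z":45,"turn":0},
    {"claw":40,"x":0,"y":0,"z":70,"turn":0},
    {"claw":40,"x":0,"y":0,"z":95,"turn":0},
    {"claw":40,"x":0,"y":0,"z":115,"turn":0},
    {"claw":40,"x":0,"y":0,"z":125,"turn":0},
    {"claw":40,"x":0,"y":0,"z":128,"turn":0},
  ],
)

```text
t: 4.7
eef_pos: [0.4541, 0.2384, 0.2013]
orientation: [-179.9, -0.1, -17.4]
contact_force: [-0.4, 0.3, -2.4]
gripper_width: 0.0452
grasp_force: 41.2
```

Run:
```python
from h import *
o=manip.get_obs();print(o["t"],o["eef_pos"].round(4),o["contact_force"].round(1),o["ft_torque"].round(2),o["gripper_width"],o["grasp_force"])
s=manip.capture("side");cv2.imwrite("pics/d2.png",cv2.resize(s[30:230,150:400,::-1],None,fx=2.5,fy=2.5))
```

```text
4.7 [0.4541 0.2384 0.2013] [-0.4  0.3 -2.4] [-0.   -0.   -0.03] 0.04523081473137341 41.1627821624279
```

View pics/d2.png

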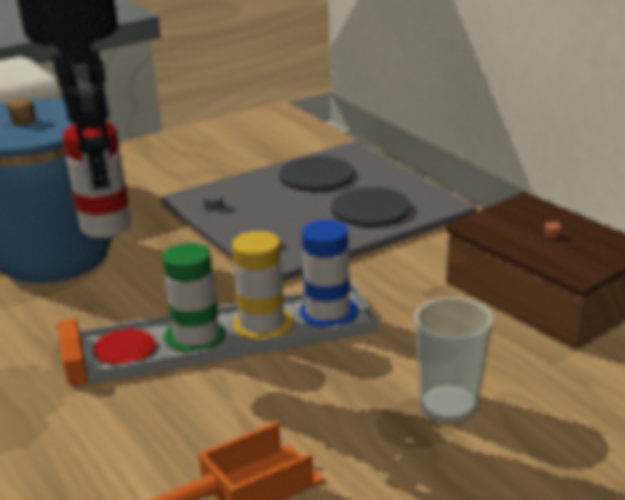

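The red jar hangs upright at crop (97,180), centred in the jaws, and the red coaster at (125,345) is bare. Now I carry it across.

Call:
drive_tool(
  motion=[
    {"claw":40,"x":5,"y":-15,"z":0,"turn":0},
    {"claw":40,"x":13,"y":-40,"z":0,"turn":0.02},
    {"claw":40,"x":26,"y":-75,"z":0,"turn":0.03},
    {"claw":40,"x":39,"y":-112,"z":0,"turn":0.04},
    {"claw":40,"x":53,"y":-150,"z":0,"turn":0.05},
    {"claw":40,"x":66,"y":-188,"z":0,"turn":0.06},
    {"claw":40,"x":80,"y":-226,"z":0,"turn":0.07},
    {"claw":40,"x":94,"y":-264,"z":0,"turn":0.08},
    {"claw":40,"x":107,"y":-302,"z":0,"turn":0.089},
    {"claw":40,"x":120,"y":-340,"z":0,"turn":0.089},
  ],
)

```text
t: 5.75
eef_pos: [0.5734, -0.1033, 0.1986]
orientation: [180.0, 0.1, -12.3]
contact_force: [0.6, 0.3, -1.2]
gripper_width: 0.0453
grasp_force: 41.2
```

Call:
drive_tool(
  motion=[
    {"claw":40,"x":13,"y":-37,"z":0,"turn":0},
    {"claw":40,"x":26,"y":-70,"z":0,"turn":0},
    {"claw":40,"x":38,"y":-100,"z":0,"turn":0},
    {"claw":40,"x":47,"y":-124,"z":0,"turn":0},
    {"claw":40,"x":53,"y":-136,"z":-5,"turn":0},
    {"claw":40,"x":56,"y":-141,"z":-20,"turn":0},
    {"claw":40,"x":56,"y":-141,"z":-40,"turn":0},
    {"claw":40,"x":56,"y":-141,"z":-60,"turn":0},
    {"claw":40,"x":56,"y":-141,"z":-75,"turn":0},
    {"claw":40,"x":56,"y":-141,"z":-80,"turn":0},
  ],
)

```text
t: 6.75
eef_pos: [0.6284, -0.2409, 0.117]
orientation: [-179.9, 0.3, -12.2]
contact_force: [0.3, -0.0, -1.3]
gripper_width: 0.0454
grasp_force: 41.2
```

Run:
```python
from h import *
o=manip.get_obs();print(o["t"],o["eef_pos"].round(4),o["orientation"].round(1),o["contact_force"].round(1))
t=manip.capture("top");s=manip.capture("side")
k=lambda im,x,y:cv2.resize(im[y:y+180,x:x+130,::-1],None,fx=3,fy=3,interpolation=cv2.INTER_CUBIC)
cv2.imwrite("pics/d3.png",np.hstack([k(t,365,110),k(s,320,120)]))
e=o["eef_pos"];j=e-[0,0,.0617];print("jar base",proj("side",j),proj("top",j),"well",proj("side",[.6303,-.2435,.022]),proj("top",[.6303,-.2435,.022]))
```

```text
6.75 [ 0.6284 -0.2409  0.117 ] [-179.9    0.3  -12.2] [ 0.3 -0.  -1.3]
jar base [[398.61355177 234.48207293]] [[422.79418294 156.004554  ]] well [[397.60435693 248.15834712]] [[418.61338866 159.93991463]]
```

View pics/d3.png

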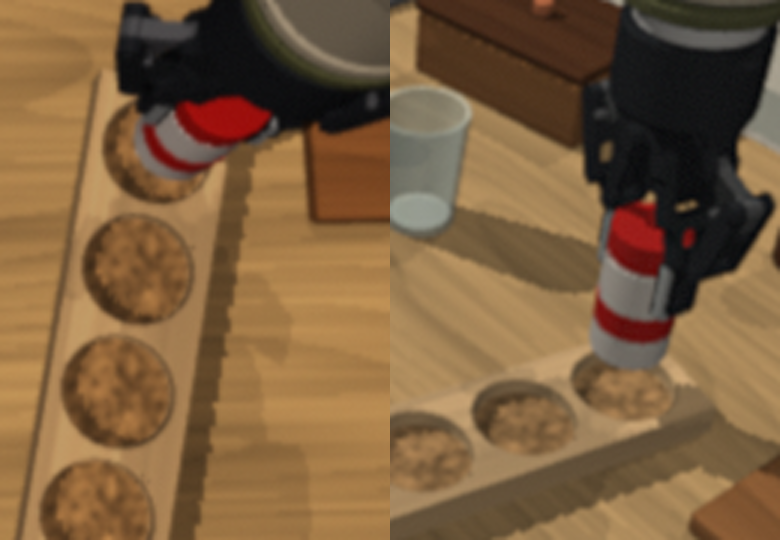

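The red jar's base at top crop (175,140) is over the far well, centred at (156,149), as projected. I lower it slowly.

Call:
drive_tool(
  motion=[
    {"claw":40,"x":1,"y":-1,"z":-10,"turn":0},
    {"claw":40,"x":1,"y":-1,"z":-22,"turn":0},
    {"claw":40,"x":1,"y":-1,"z":-32,"turn":0},
    {"claw":40,"x":1,"y":-1,"z":-39,"turn":0},
    {"claw":40,"x":1,"y":-1,"z":-43,"turn":0},
    {"claw":40,"x":1,"y":-1,"z":-46,"turn":0},
    {"claw":40,"x":1,"y":-1,"z":-47,"turn":0},
    {"claw":40,"x":1,"y":-1,"z":-47,"turn":0},
    {"claw":40,"x":1,"y":-1,"z":-47,"turn":0},
  ],
)

```text
t: 7.75
eef_pos: [0.631, -0.2438, 0.0737]
orientation: [180.0, -0.0, -12.3]
contact_force: [-0.3, -0.4, -1.6]
gripper_width: 0.0453
grasp_force: 41.2
```

Call:
drive_tool(
  motion=[
    {"claw":40,"x":0,"y":0,"z":-1,"turn":0},
    {"claw":40,"x":0,"y":0,"z":-2,"turn":0},
    {"claw":40,"x":0,"y":0,"z":-2,"turn":0},
    {"claw":40,"x":0,"y":0,"z":-2,"turn":0},
  ],
)

```text
t: 8.15
eef_pos: [0.6311, -0.2439, 0.0719]
orientation: [180.0, -0.1, -12.3]
contact_force: [-0.6, 0.0, 2.7]
gripper_width: 0.0456
grasp_force: 41.3
```

Contact: the force changed from −1.6 to +2.7 N. I release and lift.

Call:
drive_tool(
  motion=[
    {"claw":50,"x":0,"y":0,"z":0,"turn":0},
    {"claw":60,"x":0,"y":0,"z":0,"turn":0},
    {"claw":85,"x":0,"y":0,"z":0,"turn":0},
    {"claw":85,"x":0,"y":0,"z":0,"turn":0},
    {"claw":85,"x":0,"y":0,"z":0,"turn":0},
    {"claw":85,"x":0,"y":0,"z":20,"turn":0},
    {"claw":85,"x":0,"y":0,"z":50,"turn":0},
    {"claw":85,"x":0,"y":0,"z":85,"turn":0},
    {"claw":85,"x":0,"y":0,"z":120,"turn":0},
    {"claw":85,"x":0,"y":0,"z":130,"turn":0},
  ],
)

```text
t: 9.15
eef_pos: [0.6325, -0.2443, 0.2064]
orientation: [180.0, -0.4, -12.3]
contact_force: [1.1, 1.1, 1.1]
gripper_width: 0.085
grasp_force: 0.0
```

Call:
drive_tool(
  motion=[
    {"claw":85,"x":-5,"y":20,"z":0,"turn":-0.01},
    {"claw":85,"x":-15,"y":60,"z":0,"turn":-0.02},
    {"claw":85,"x":-26,"y":105,"z":0,"turn":-0.03},
    {"claw":85,"x":-37,"y":150,"z":0,"turn":-0.04},
    {"claw":85,"x":-48,"y":195,"z":0,"turn":-0.05},
    {"claw":85,"x":-59,"y":240,"z":0,"turn":-0.06},
    {"claw":85,"x":-70,"y":285,"z":0,"turn":-0.07},
    {"claw":85,"x":-81,"y":330,"z":0,"turn":-0.08},
    {"claw":85,"x":-92,"y":375,"z":0,"turn":-0.089},
    {"claw":85,"x":-102,"y":415,"z":0,"turn":-0.089},
  ],
)

```text
t: 10.15
eef_pos: [0.5276, 0.1736, 0.2011]
orientation: [-180.0, 0.0, -17.4]
contact_force: [0.7, -0.1, 0.5]
gripper_width: 0.0849
grasp_force: 0.0
```

Call:
drive_tool(
  motion=[
    {"claw":85,"x":-8,"y":33,"z":0,"turn":0},
    {"claw":85,"x":-11,"y":44,"z":-5,"turn":0},
    {"claw":85,"x":-11,"y":44,"z":-25,"turn":0},
    {"claw":85,"x":-11,"y":44,"z":-45,"turn":0},
    {"claw":85,"x":-11,"y":44,"z":-50,"turn":0},
  ],
)

```text
t: 10.65
eef_pos: [0.5167, 0.2138, 0.1486]
orientation: [179.8, 0.2, -17.5]
contact_force: [-0.4, -0.7, -0.6]
gripper_width: 0.085
grasp_force: 0.0
```

Run:
```python
from h import *
o=manip.get_obs();print(o["t"],o["eef_pos"].round(4),o["orientation"].round(1),o["contact_force"].round(1))
t=manip.capture("top");s=manip.capture("side")
k=lambda im,x,y:cv2.resize(im[y:y+180,x:x+130,::-1],None,fx=3,fy=3,interpolation=cv2.INTER_CUBIC)
cv2.imwrite("pics/d4.png",np.hstack([k(t,365,110),k(s,190,50)]))
b=[.631,-.244,.100];print("red lid expected",proj("top",b),proj("top",[.6303,-.2435,.022]))
```

```text
10.65 [0.5167 0.2138 0.1486] [179.8   0.2 -17.5] [-0.4 -0.7 -0.6]
red lid expected [[433.10893209 146.91373095]] [[418.61338866 159.93991463]]
```

View pics/d4.png

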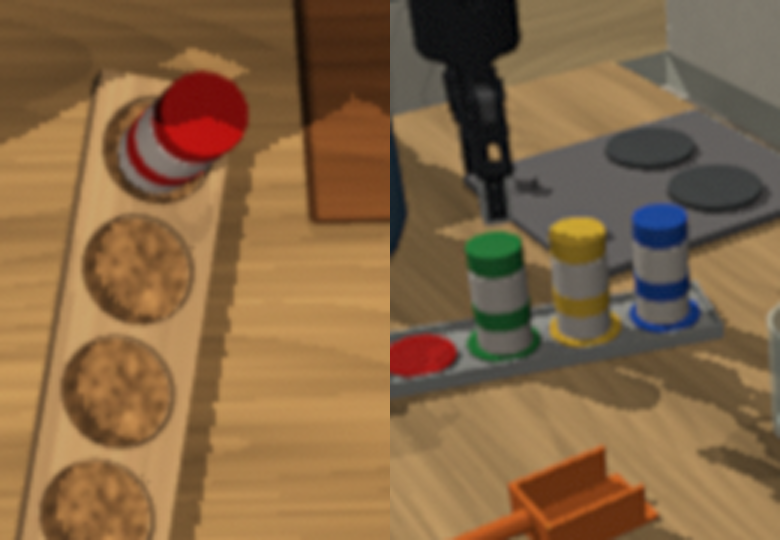

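The red jar stands upright in the far well: its lid is at (432.7,148.3) against (433.1,146.9) expected. The gripper is aligned above green. I repeat the same cycle.

Call:
drive_tool(
  motion=[
    {"claw":85,"x":0,"y":0,"z":-20,"turn":0},
    {"claw":85,"x":0,"y":0,"z":-45,"turn":0},
    {"claw":85,"x":0,"y":0,"z":-68,"turn":0},
    {"claw":85,"x":0,"y":0,"z":-77,"turn":0},
    {"claw":85,"x":0,"y":0,"z":-79,"turn":0},
    {"claw":55,"x":0,"y":0,"z":-79,"turn":0},
    {"claw":40,"x":0,"y":0,"z":-79,"turn":0},
    {"claw":40,"x":0,"y":0,"z":-79,"turn":0},
    {"claw":40,"x":0,"y":0,"z":-79,"turn":0},
    {"claw":40,"x":0,"y":0,"z":-79,"turn":0},
  ],
  newtons=40,
)

```text
t: 11.75
eef_pos: [0.5186, 0.2156, 0.0737]
orientation: [-179.9, -0.1, -17.4]
contact_force: [-1.3, -0.5, 6.3]
gripper_width: 0.0455
grasp_force: 40.2
```

Call:
drive_tool(
  motion=[
    {"claw":40,"x":0,"y":0,"z":5,"turn":0},
    {"claw":40,"x":0,"y":0,"z":20,"turn":0},
    {"claw":40,"x":0,"y":0,"z":45,"turn":0},
    {"claw":40,"x":0,"y":0,"z":70,"turn":0},
    {"claw":40,"x":0,"y":0,"z":95,"turn":0},
    {"claw":40,"x":0,"y":0,"z":115,"turn":0},
    {"claw":40,"x":0,"y":0,"z":125,"turn":0},
    {"claw":40,"x":0,"y":0,"z":128,"turn":0},
  ],
)

```text
t: 12.55
eef_pos: [0.5182, 0.2155, 0.202]
orientation: [-179.9, -0.1, -17.4]
contact_force: [0.1, -0.7, -1.8]
gripper_width: 0.0453
grasp_force: 41.2
```

Call:
drive_tool(
  motion=[
    {"claw":40,"x":1,"y":-15,"z":0,"turn":0},
    {"claw":40,"x":4,"y":-42,"z":0,"turn":0.02},
    {"claw":40,"x":8,"y":-80,"z":0,"turn":0.03},
    {"claw":40,"x":12,"y":-120,"z":0,"turn":0.04},
    {"claw":40,"x":16,"y":-160,"z":0,"turn":0.05},
    {"claw":40,"x":20,"y":-200,"z":0,"turn":0.06},
    {"claw":40,"x":24,"y":-240,"z":0,"turn":0.07},
    {"claw":40,"x":28,"y":-280,"z":0,"turn":0.08},
    {"claw":40,"x":32,"y":-320,"z":0,"turn":0.089},
    {"claw":40,"x":36,"y":-357,"z":0,"turn":0.089},
  ],
)

```text
t: 13.55
eef_pos: [0.5522, -0.1452, 0.1987]
orientation: [180.0, 0.2, -12.4]
contact_force: [0.5, 0.6, -2.0]
gripper_width: 0.0452
grasp_force: 41.2
```

Call:
drive_tool(
  motion=[
    {"claw":40,"x":3,"y":-34,"z":0,"turn":0},
    {"claw":40,"x":6,"y":-62,"z":0,"turn":0},
    {"claw":40,"x":8,"y":-80,"z":-3,"turn":0},
    {"claw":40,"x":8,"y":-87,"z":-12,"turn":0},
    {"claw":40,"x":8,"y":-87,"z":-30,"turn":0},
    {"claw":40,"x":8,"y":-87,"z":-50,"turn":0},
    {"claw":40,"x":8,"y":-87,"z":-70,"turn":0},
    {"claw":40,"x":8,"y":-87,"z":-85,"turn":0},
    {"claw":40,"x":8,"y":-87,"z":-93,"turn":0},
    {"claw":40,"x":8,"y":-87,"z":-95,"turn":0},
  ],
)

```text
t: 14.55
eef_pos: [0.5612, -0.228, 0.104]
orientation: [-180.0, 0.1, -12.3]
contact_force: [-0.5, 0.2, -1.1]
gripper_width: 0.0453
grasp_force: 41.2
```

Call:
drive_tool(
  motion=[
    {"claw":40,"x":0,"y":0,"z":-10,"turn":0},
    {"claw":40,"x":0,"y":0,"z":-19,"turn":0},
    {"claw":40,"x":0,"y":0,"z":-26,"turn":0},
    {"claw":40,"x":0,"y":0,"z":-30,"turn":0},
    {"claw":40,"x":0,"y":0,"z":-32,"turn":0},
    {"claw":40,"x":0,"y":0,"z":-33,"turn":0},
    {"claw":40,"x":0,"y":0,"z":-34,"turn":0},
    {"claw":40,"x":0,"y":0,"z":-34,"turn":0},
    {"claw":40,"x":0,"y":0,"z":-34,"turn":0},
  ],
)

```text
t: 15.45
eef_pos: [0.5621, -0.2289, 0.0718]
orientation: [180.0, -0.1, -12.3]
contact_force: [0.3, 0.6, 0.0]
gripper_width: 0.0454
grasp_force: 41.2
```

Contact is only just starting, so I go 1 mm further, then release.

Call:
drive_tool(
  motion=[
    {"claw":40,"x":0,"y":0,"z":-1,"turn":0},
    {"claw":40,"x":0,"y":0,"z":-1,"turn":0},
    {"claw":40,"x":0,"y":0,"z":-1,"turn":0},
  ],
)

```text
t: 15.75
eef_pos: [0.5623, -0.2289, 0.0717]
orientation: [180.0, -0.1, -12.3]
contact_force: [-2.9, 0.7, 8.6]
gripper_width: 0.0451
grasp_force: 42.2
```

Call:
drive_tool(
  motion=[
    {"claw":50,"x":0,"y":0,"z":0,"turn":0},
    {"claw":60,"x":0,"y":0,"z":0,"turn":0},
    {"claw":85,"x":0,"y":0,"z":0,"turn":0},
    {"claw":85,"x":0,"y":0,"z":0,"turn":0},
    {"claw":85,"x":0,"y":0,"z":0,"turn":0},
    {"claw":85,"x":0,"y":0,"z":20,"turn":0},
    {"claw":85,"x":0,"y":0,"z":50,"turn":0},
    {"claw":85,"x":0,"y":0,"z":85,"turn":0},
    {"claw":85,"x":0,"y":0,"z":120,"turn":0},
    {"claw":85,"x":0,"y":0,"z":130,"turn":0},
  ],
)

```text
t: 16.75
eef_pos: [0.5636, -0.2293, 0.2049]
orientation: [179.9, -0.4, -12.3]
contact_force: [-0.4, 0.2, 0.2]
gripper_width: 0.085
grasp_force: 0.0
```

Call:
drive_tool(
  motion=[
    {"claw":85,"x":1,"y":20,"z":0,"turn":-0.01},
    {"claw":85,"x":3,"y":60,"z":0,"turn":-0.02},
    {"claw":85,"x":5,"y":105,"z":0,"turn":-0.03},
    {"claw":85,"x":7,"y":150,"z":0,"turn":-0.04},
    {"claw":85,"x":9,"y":195,"z":0,"turn":-0.05},
    {"claw":85,"x":11,"y":240,"z":0,"turn":-0.06},
    {"claw":85,"x":13,"y":285,"z":0,"turn":-0.07},
    {"claw":85,"x":15,"y":330,"z":0,"turn":-0.08},
    {"claw":85,"x":17,"y":370,"z":0,"turn":-0.089},
    {"claw":85,"x":19,"y":400,"z":0,"turn":-0.089},
  ],
)

```text
t: 17.75
eef_pos: [0.58, 0.1747, 0.1998]
orientation: [-180.0, 0.1, -17.3]
contact_force: [0.2, 1.1, -0.1]
gripper_width: 0.0846
grasp_force: 0.0
```

Call:
drive_tool(
  motion=[
    {"claw":85,"x":1,"y":20,"z":0,"turn":0},
    {"claw":85,"x":1,"y":25,"z":-5,"turn":0},
    {"claw":85,"x":1,"y":25,"z":-25,"turn":0},
    {"claw":85,"x":1,"y":25,"z":-45,"turn":0},
    {"claw":85,"x":1,"y":25,"z":-50,"turn":0},
  ],
)

```text
t: 18.25
eef_pos: [0.5806, 0.194, 0.1471]
orientation: [179.8, 0.2, -17.5]
contact_force: [-0.9, 0.2, -0.1]
gripper_width: 0.0851
grasp_force: 0.0
```

Run:
```python
from h import *
o=manip.get_obs();print(o["t"],o["eef_pos"].round(4),o["orientation"].round(1),o["qpos"].round(0))
t=manip.capture("top");s=manip.capture("side")
k=lambda im,x,y:cv2.resize(im[y:y+180,x:x+130,::-1],None,fx=3,fy=3,interpolation=cv2.INTER_CUBIC)
cv2.imwrite("pics/d5.png",np.hstack([k(t,365,110),k(s,190,50)]))
print("green lid expected",proj("top",[.562,-.229,.1]))
```

```text
18.25 [0.5806 0.194  0.1471] [179.8   0.2 -17.5] [  -5.   26.  -22.   88.   10.   68. -136.]
green lid expected [[426.02984569 191.16711879]]
```

View pics/d5.png

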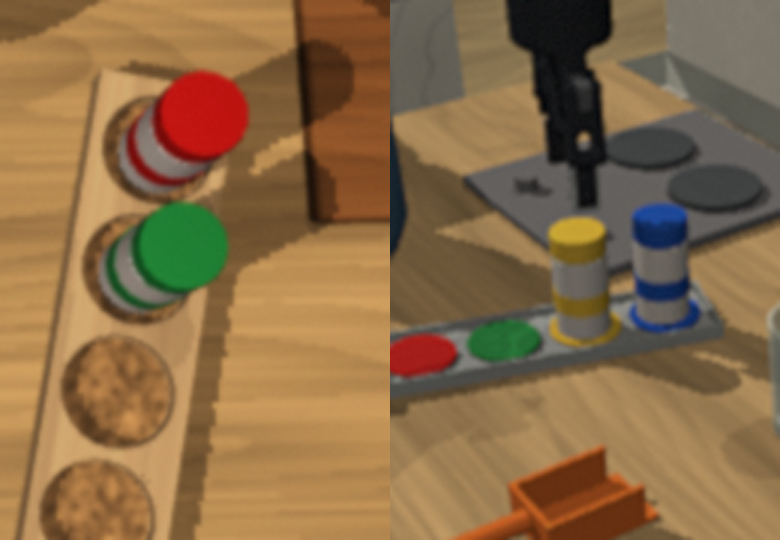

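Green is upright in its well, with its lid at (426,192) as expected. The gripper is above yellow, with the finger at crop x=586 against 579 for the lid, so I nudge x by −1 mm.

Call:
drive_tool(
  motion=[
    {"claw":85,"x":-1,"y":0,"z":-20,"turn":0},
    {"claw":85,"x":-1,"y":0,"z":-45,"turn":0},
    {"claw":85,"x":-1,"y":0,"z":-67,"turn":0},
    {"claw":85,"x":-1,"y":0,"z":-76,"turn":0},
    {"claw":85,"x":-1,"y":0,"z":-78,"turn":0},
    {"claw":55,"x":-1,"y":0,"z":-78,"turn":0},
    {"claw":40,"x":-1,"y":0,"z":-78,"turn":0},
    {"claw":40,"x":-1,"y":0,"z":-78,"turn":0},
    {"claw":40,"x":-1,"y":0,"z":-78,"turn":0},
    {"claw":40,"x":-1,"y":0,"z":-78,"turn":0},
  ],
  newtons=40,
)

```text
t: 19.35
eef_pos: [0.5816, 0.1966, 0.0737]
orientation: [-179.9, -0.1, -17.4]
contact_force: [-0.3, -0.2, 5.6]
gripper_width: 0.0454
grasp_force: 40.4
```

Call:
drive_tool(
  motion=[
    {"claw":40,"x":0,"y":0,"z":5,"turn":0},
    {"claw":40,"x":0,"y":0,"z":20,"turn":0},
    {"claw":40,"x":0,"y":0,"z":45,"turn":0},
    {"claw":40,"x":0,"y":0,"z":70,"turn":0},
    {"claw":40,"x":0,"y":0,"z":95,"turn":0},
    {"claw":40,"x":0,"y":0,"z":115,"turn":0},
    {"claw":40,"x":0,"y":0,"z":125,"turn":0},
    {"claw":40,"x":0,"y":0,"z":128,"turn":0},
  ],
)

```text
t: 20.15
eef_pos: [0.5812, 0.1964, 0.2019]
orientation: [-179.9, -0.1, -17.4]
contact_force: [0.5, 0.4, -3.5]
gripper_width: 0.0452
grasp_force: 41.4
```

Call:
drive_tool(
  motion=[
    {"claw":40,"x":-3,"y":-13,"z":0,"turn":0},
    {"claw":40,"x":-9,"y":-40,"z":0,"turn":0.02},
    {"claw":40,"x":-17,"y":-78,"z":0,"turn":0.03},
    {"claw":40,"x":-25,"y":-117,"z":0,"turn":0.04},
    {"claw":40,"x":-33,"y":-156,"z":0,"turn":0.05},
    {"claw":40,"x":-42,"y":-195,"z":0,"turn":0.06},
    {"claw":40,"x":-50,"y":-234,"z":0,"turn":0.07},
    {"claw":40,"x":-58,"y":-273,"z":0,"turn":0.08},
    {"claw":40,"x":-66,"y":-311,"z":0,"turn":0.089},
    {"claw":40,"x":-74,"y":-346,"z":0,"turn":0.089},
  ],
)

```text
t: 21.15
eef_pos: [0.5046, -0.1526, 0.1989]
orientation: [180.0, 0.1, -12.4]
contact_force: [0.8, -0.3, -2.0]
gripper_width: 0.0451
grasp_force: 41.4
```

Call:
drive_tool(
  motion=[
    {"claw":40,"x":-6,"y":-30,"z":0,"turn":0},
    {"claw":40,"x":-10,"y":-50,"z":0,"turn":0},
    {"claw":40,"x":-13,"y":-61,"z":-3,"turn":0},
    {"claw":40,"x":-13,"y":-64,"z":-12,"turn":0},
    {"claw":40,"x":-13,"y":-64,"z":-30,"turn":0},
    {"claw":40,"x":-13,"y":-64,"z":-50,"turn":0},
    {"claw":40,"x":-13,"y":-64,"z":-70,"turn":0},
    {"claw":40,"x":-13,"y":-64,"z":-85,"turn":0},
    {"claw":40,"x":-13,"y":-64,"z":-93,"turn":0},
    {"claw":40,"x":-13,"y":-64,"z":-95,"turn":0},
  ],
)

```text
t: 22.15
eef_pos: [0.4931, -0.2124, 0.1037]
orientation: [-179.9, 0.1, -12.2]
contact_force: [-1.0, 0.8, -1.7]
gripper_width: 0.0454
grasp_force: 41.5
```

Call:
drive_tool(
  motion=[
    {"claw":40,"x":0,"y":0,"z":-10,"turn":0},
    {"claw":40,"x":0,"y":0,"z":-19,"turn":0},
    {"claw":40,"x":0,"y":0,"z":-26,"turn":0},
    {"claw":40,"x":0,"y":0,"z":-30,"turn":0},
    {"claw":40,"x":0,"y":0,"z":-32,"turn":0},
    {"claw":40,"x":0,"y":0,"z":-33,"turn":0},
    {"claw":40,"x":0,"y":0,"z":-34,"turn":0},
    {"claw":40,"x":0,"y":0,"z":-34,"turn":0},
    {"claw":40,"x":0,"y":0,"z":-34,"turn":0},
  ],
)

```text
t: 23.05
eef_pos: [0.4941, -0.2139, 0.0717]
orientation: [180.0, -0.1, -12.3]
contact_force: [-1.0, 0.1, 1.6]
gripper_width: 0.0449
grasp_force: 41.6
```

In contact, at the same height as before. I release, then fetch blue at (649,176).

Call:
drive_tool(
  motion=[
    {"claw":50,"x":0,"y":0,"z":0,"turn":0},
    {"claw":60,"x":0,"y":0,"z":0,"turn":0},
    {"claw":85,"x":0,"y":0,"z":0,"turn":0},
    {"claw":85,"x":0,"y":0,"z":0,"turn":0},
    {"claw":85,"x":0,"y":0,"z":0,"turn":0},
    {"claw":85,"x":0,"y":0,"z":20,"turn":0},
    {"claw":85,"x":0,"y":0,"z":50,"turn":0},
    {"claw":85,"x":0,"y":0,"z":85,"turn":0},
    {"claw":85,"x":0,"y":0,"z":120,"turn":0},
    {"claw":85,"x":0,"y":0,"z":129,"turn":0},
  ],
)

```text
t: 24.05
eef_pos: [0.4956, -0.2144, 0.2047]
orientation: [179.9, -0.4, -12.3]
contact_force: [0.5, -1.1, -0.5]
gripper_width: 0.0851
grasp_force: 0.0
```

Call:
drive_tool(
  motion=[
    {"claw":85,"x":7,"y":20,"z":0,"turn":-0.01},
    {"claw":85,"x":22,"y":58,"z":0,"turn":-0.02},
    {"claw":85,"x":38,"y":100,"z":0,"turn":-0.03},
    {"claw":85,"x":54,"y":142,"z":0,"turn":-0.04},
    {"claw":85,"x":70,"y":184,"z":0,"turn":-0.05},
    {"claw":85,"x":86,"y":226,"z":0,"turn":-0.06},
    {"claw":85,"x":102,"y":268,"z":0,"turn":-0.07},
    {"claw":85,"x":118,"y":310,"z":0,"turn":-0.08},
    {"claw":85,"x":132,"y":345,"z":0,"turn":-0.089},
    {"claw":85,"x":144,"y":372,"z":0,"turn":-0.089},
  ],
)

```text
t: 25.05
eef_pos: [0.6377, 0.1614, 0.1995]
orientation: [-180.0, 0.1, -17.3]
contact_force: [0.4, -0.3, 0.7]
gripper_width: 0.0853
grasp_force: 0.0
```

Call:
drive_tool(
  motion=[
    {"claw":85,"x":9,"y":15,"z":0,"turn":0},
    {"claw":85,"x":11,"y":18,"z":-5,"turn":0},
    {"claw":85,"x":11,"y":18,"z":-25,"turn":0},
    {"claw":85,"x":11,"y":18,"z":-45,"turn":0},
    {"claw":85,"x":11,"y":18,"z":-50,"turn":0},
  ],
)

```text
t: 25.55
eef_pos: [0.6473, 0.1742, 0.1468]
orientation: [179.8, 0.2, -17.5]
contact_force: [-0.3, 0.0, -0.7]
gripper_width: 0.085
grasp_force: 0.0
```

Run:
```python
from h import *
o=manip.get_obs();print(o["t"],o["eef_pos"].round(4),o["orientation"].round(1),o["qpos"].round(0))
t=manip.capture("top");s=manip.capture("side")
k=lambda im,x,y:cv2.resize(im[y:y+180,x:x+130,::-1],None,fx=3,fy=3,interpolation=cv2.INTER_CUBIC)
cv2.imwrite("pics/d6.png",np.hstack([k(t,365,110),k(s,190,50)]))
print("yellow lid expected",proj("top",[.494,-.214,.1]))
```

```text
25.55 [0.6473 0.1742 0.1468] [179.8   0.2 -17.5] [  -5.   33.  -20.   77.   11.   72. -132.]
yellow lid expected [[418.72397396 235.93444407]]
```

View pics/d6.png

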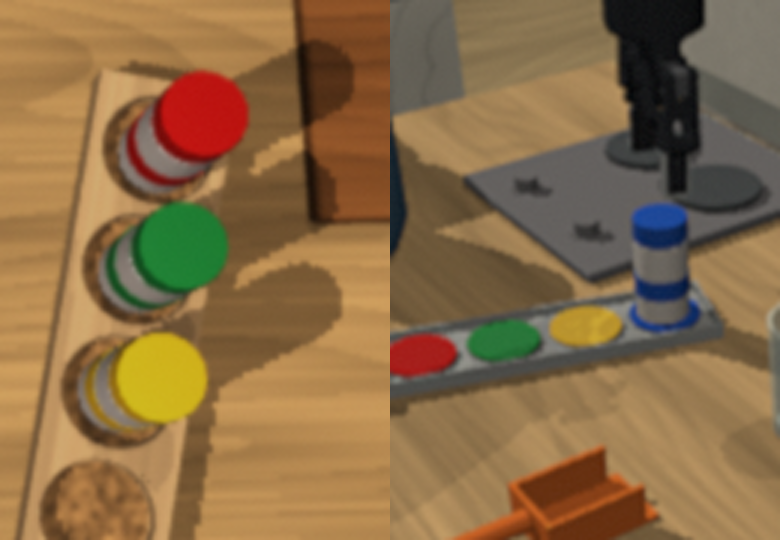

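Yellow is upright in its well. The two fingers at crop x=678 and 645 straddle the blue lid at 660.

Call:
drive_tool(
  motion=[
    {"claw":85,"x":0,"y":0,"z":-20,"turn":0},
    {"claw":85,"x":0,"y":0,"z":-45,"turn":0},
    {"claw":85,"x":0,"y":0,"z":-67,"turn":0},
    {"claw":85,"x":0,"y":0,"z":-76,"turn":0},
    {"claw":85,"x":0,"y":0,"z":-78,"turn":0},
    {"claw":55,"x":0,"y":0,"z":-78,"turn":0},
    {"claw":40,"x":0,"y":0,"z":-78,"turn":0},
    {"claw":40,"x":0,"y":0,"z":-78,"turn":0},
    {"claw":40,"x":0,"y":0,"z":-78,"turn":0},
    {"claw":40,"x":0,"y":0,"z":-78,"turn":0},
  ],
  newtons=40,
)

```text
t: 26.65
eef_pos: [0.6497, 0.1767, 0.0739]
orientation: [-179.9, -0.1, -17.4]
contact_force: [-0.2, 0.7, 5.4]
gripper_width: 0.0451
grasp_force: 40.4
```

Call:
drive_tool(
  motion=[
    {"claw":40,"x":0,"y":0,"z":5,"turn":0},
    {"claw":40,"x":0,"y":0,"z":20,"turn":0},
    {"claw":40,"x":0,"y":0,"z":45,"turn":0},
    {"claw":40,"x":0,"y":0,"z":70,"turn":0},
    {"claw":40,"x":0,"y":0,"z":95,"turn":0},
    {"claw":40,"x":0,"y":0,"z":115,"turn":0},
    {"claw":40,"x":0,"y":0,"z":125,"turn":0},
    {"claw":40,"x":0,"y":0,"z":128,"turn":0},
  ],
)

```text
t: 27.45
eef_pos: [0.6492, 0.1764, 0.2021]
orientation: [-179.9, -0.1, -17.4]
contact_force: [0.9, -0.8, -2.0]
gripper_width: 0.0447
grasp_force: 41.1
```

Call:
drive_tool(
  motion=[
    {"claw":40,"x":-8,"y":-13,"z":0,"turn":0},
    {"claw":40,"x":-22,"y":-37,"z":0,"turn":0.02},
    {"claw":40,"x":-42,"y":-70,"z":0,"turn":0.03},
    {"claw":40,"x":-63,"y":-105,"z":0,"turn":0.04},
    {"claw":40,"x":-84,"y":-140,"z":0,"turn":0.05},
    {"claw":40,"x":-105,"y":-175,"z":0,"turn":0.06},
    {"claw":40,"x":-126,"y":-210,"z":0,"turn":0.07},
    {"claw":40,"x":-147,"y":-245,"z":0,"turn":0.08},
    {"claw":40,"x":-167,"y":-279,"z":0,"turn":0.089},
    {"claw":40,"x":-185,"y":-309,"z":0,"turn":0.089},
  ],
)

```text
t: 28.45
eef_pos: [0.4618, -0.1345, 0.1994]
orientation: [180.0, 0.1, -12.4]
contact_force: [0.4, 0.6, -2.9]
gripper_width: 0.0453
grasp_force: 41.2
```

Call:
drive_tool(
  motion=[
    {"claw":40,"x":-17,"y":-29,"z":0,"turn":0},
    {"claw":40,"x":-30,"y":-50,"z":0,"turn":0},
    {"claw":40,"x":-37,"y":-62,"z":-3,"turn":0},
    {"claw":40,"x":-39,"y":-66,"z":-12,"turn":0},
    {"claw":40,"x":-39,"y":-66,"z":-30,"turn":0},
    {"claw":40,"x":-39,"y":-66,"z":-50,"turn":0},
    {"claw":40,"x":-39,"y":-66,"z":-70,"turn":0},
    {"claw":40,"x":-39,"y":-66,"z":-85,"turn":0},
    {"claw":40,"x":-39,"y":-66,"z":-93,"turn":0},
    {"claw":40,"x":-39,"y":-66,"z":-95,"turn":0},
  ],
)

```text
t: 29.45
eef_pos: [0.4242, -0.1978, 0.1038]
orientation: [-179.9, 0.1, -12.3]
contact_force: [-0.3, -0.2, -1.9]
gripper_width: 0.045
grasp_force: 41.2
```

Call:
drive_tool(
  motion=[
    {"claw":40,"x":0,"y":0,"z":-10,"turn":0},
    {"claw":40,"x":0,"y":0,"z":-19,"turn":0},
    {"claw":40,"x":0,"y":0,"z":-26,"turn":0},
    {"claw":40,"x":0,"y":0,"z":-30,"turn":0},
    {"claw":40,"x":0,"y":0,"z":-32,"turn":0},
    {"claw":40,"x":0,"y":0,"z":-33,"turn":0},
    {"claw":40,"x":0,"y":0,"z":-34,"turn":0},
    {"claw":40,"x":0,"y":0,"z":-34,"turn":0},
    {"claw":40,"x":0,"y":0,"z":-34,"turn":0},
  ],
)

```text
t: 30.35
eef_pos: [0.4251, -0.1989, 0.0718]
orientation: [180.0, -0.1, -12.3]
contact_force: [-1.0, 1.4, 3.2]
gripper_width: 0.0452
grasp_force: 41.5
```

In contact. I release, rise and back away from the rack so I can see it.

Call:
drive_tool(
  motion=[
    {"claw":50,"x":0,"y":0,"z":0,"turn":0},
    {"claw":60,"x":0,"y":0,"z":0,"turn":0},
    {"claw":85,"x":0,"y":0,"z":0,"turn":0},
    {"claw":85,"x":0,"y":0,"z":0,"turn":0},
    {"claw":85,"x":0,"y":0,"z":0,"turn":0},
    {"claw":85,"x":0,"y":0,"z":20,"turn":0},
    {"claw":85,"x":0,"y":0,"z":50,"turn":0},
    {"claw":85,"x":0,"y":0,"z":85,"turn":0},
    {"claw":85,"x":0,"y":0,"z":120,"turn":0},
    {"claw":85,"x":0,"y":0,"z":140,"turn":0},
  ],
)

```text
t: 31.35
eef_pos: [0.4256, -0.1991, 0.2143]
orientation: [180.0, -0.2, -12.3]
contact_force: [-0.2, 0.3, 0.0]
gripper_width: 0.0852
grasp_force: 0.0
```

Call:
drive_tool(
  motion=[
    {"claw":85,"x":15,"y":30,"z":0,"turn":0},
    {"claw":85,"x":30,"y":70,"z":0,"turn":0},
    {"claw":85,"x":45,"y":110,"z":0,"turn":0},
    {"claw":85,"x":60,"y":150,"z":0,"turn":0},
    {"claw":85,"x":70,"y":190,"z":0,"turn":0},
    {"claw":85,"x":80,"y":230,"z":0,"turn":0},
    {"claw":85,"x":80,"y":270,"z":0,"turn":0},
    {"claw":85,"x":80,"y":300,"z":0,"turn":0},
    {"claw":85,"x":80,"y":310,"z":0,"turn":0},
    {"claw":85,"x":80,"y":310,"z":0,"turn":0},
  ],
)

```text
t: 32.35
eef_pos: [0.5045, 0.1127, 0.2112]
orientation: [-180.0, 0.0, -12.1]
contact_force: [0.6, 0.3, 0.2]
gripper_width: 0.0848
grasp_force: 0.0
```

Run:
```python
from h import *
t=manip.capture("top");s=manip.capture("side")
k=lambda im,x,y,w:cv2.resize(im[y:y+220,x:x+w,::-1],None,fx=2.5,fy=2.5,interpolation=cv2.INTER_CUBIC)
cv2.imwrite("pics/d7.png",np.hstack([k(t,350,110,120),k(s,245,130,190)]))
```

```text
(no output)
```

View pics/d7.png

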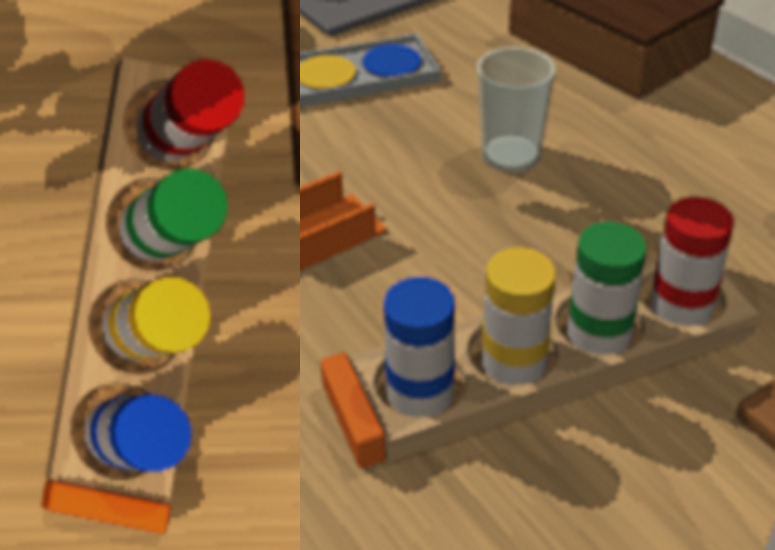

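All four jars stand upright and centred in their wells. From the rack's orange end they run blue, yellow, green, red, which is the reverse of the tray order. The arm is clear of everything, so I hand the job in.

```bash
python3 -c "
from workcell import manip
print(manip.finish_job())"
```

```text
the job is handed in; nothing more can be done
None
```

All four jars are standing upright in the rack wells in reverse order (blue, yellow, green, red from the rack's orange end), let go with the arm clear, and the job was handed in at about 32 s; no verdict was returned.

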